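# Hold the amber resin bar in the tester's light beam

## Robot

A 6-joint arm with a two-finger parallel gripper is mounted at the origin on a cart in front of the work surface, level with it; the furniture and walls round the work are solid. World frame = base frame: x ahead of the robot, y to its left, z up, the work surface at z = 0. Lengths are in m, angles in rad, forces in N, time in s.
With the tool pointing down it reaches from about 0.35 to 0.85 m from the base axis. Payload 8.1 kg.
Tool frame: the origin (TCP) lies between the finger pads; the fingertips stand 8 mm ahead of it and the grasp point (between the pads) lies 11 mm behind it (robot.tip_reach is the y of the fingertips in the tool frame, in m); y points along the fingers, z is the direction in which the jaws open and shut, and the axes are right-handed (so a half turn about y gives the same grasp; the last joint's range is limited). The gripper opens to 93 mm and grips with 3 to 60 N. Pads are 15 mm wide; open, the fingers measure 128 mm over their backs; the gripper's body (75 mm by 188 mm) begins 65 mm behind the grasp point.
Start: joints at [-1.274, 0.13, 1.488, -0, 1.523, -0.085], TCP at [0.224, -0.557, 0.227] pointing down, gripper open.
Joint ranges: [-2.96, 2.96], [-0.89, 2.26], [0.02, 2.5], [-1.34, 4.48], [0, 2.73], [-2.66, 2.66]. Speed limits (rad/s): [2.39, 2.39, 2.79, 3.14, 3.14, 3.14].

## Interface

Orientations are given as a rotation vector (axis times angle).
In Python, from plant import robot gives the robot as it stands.
- The arm moves only by the tool carry_out, never from a script. Its argument "increments" is a list of rows, each an object with "linear": the shift along the tool's x, y, z in m, a list of three; "yaw": the turn about the tool's y in rad. A call has 1 to 5 rows; each row is the pose to reach, as a shift and turn from the pose measured when the call began, along the tool's axes at that moment; what a row does not reach only later rows make up. A row lasts 1/8 s, in which the tool goes at most 62.5 mm and 10.7 degrees, less where a joint would pass 70% of its speed; a pose out of reach is approached as far as the arm can. A call with a gripper value outside its range is refused whole. "gripper" is the opening, from 0 (shut) to 1 (fully open), set as the call begins (left out, the last holds). The fingers move at their own pace and stop on an object; "newtons" is the grip in N (left out, the last holds). Time passes only in rows, so rows that repeat a pose let the fingers close. It gives the time, the measured TCP pose, the force and the opening at its end, in the units of the state.
- robot.read_state(): the state, without advancing time (a new reading comes with each control period).
- robot.read_camera(name): name is "scene" or "top"; returns the picture (480x640x3 uint8, blue, green, red); there is no depth.
- robot.camera_params(name): a dict with "fov_y" (degrees; the focal length in pixels is half the picture's height over the tangent of half this angle, whatever the lens; pixels are square), "cx", "cy" (the principal point, pixels), "R" (3x3) and "t" (3): a world point X has camera coordinates R X + t. Camera axes: x right, y down, z forward; pixel columns grow to the right and rows downward; lengths in m; the calibration is good to about 2 mm. A picture is of the moment at which its call begins. camera_params takes no time and is no camera call.
- robot.close_job(): hands the job in, once; it reports no verdict.
The state is a dict: "t": time; "q": joint angles; "dq": joint speeds; "joint_torque": joint torques, N m; "tool_pos": TCP position; "orientation": TCP orientation; "force": force on the tool from outside, world axes, zero at the start; "wrist_torque": the same for the moment, N m; "opening": finger opening in m.
Only numpy, scipy, OpenCV 4.12 (cv2) and the standard library are available. Lean on these libraries where they do the work, as an engineer would, in place of code of your own. Each camera call takes 0.05 s, during which the arm holds its last target.

## Task

Check the clarity of the amber resin: slide the tester's dark cover fully back, then pull the amber test bar up out of the rack, gripping it by its frosted narrow faces only and never touching the polished ones. Lower it into the slot without knocking it against the tester, and finish while still holding it there in the light: upright, still and touching nothing, its etched ring centred in the beam and its polished faces square to the beam. Leave the other two bars and the cast alone.

Things in the scene. Friction and masses are not known exactly. Their poses are not given: they have to be found in the camera images.
- tester: white slot-type light tester, fixed, 124 x 114 mm, top 75 mm high. Origin: centre of its underside; x along the slot from its open front (-x) to the closed rear, y across the slot along the beam, z up. The slot between two housings is 26 mm wide, x -60 to +52 mm, floor at z 14 mm, open upward where not covered. Rails beside it reach z 80 mm. Red lines on top mark the beam
- beam (a point): centre of the light beam in the slot: x = -30 mm, y = 0, z = 52 mm in the tester's frame (23 mm below the housings' top, 38 mm above the slot floor). The beam runs along the tester's y. Axes parallel to the tester's
- cover (a joint): slide of the flat dark cover (52 x 42 x 4 mm, upper face at z = 79.5 mm of the tester) over the slot, in m: 0 = shut, 0.055 = fully back (its stop). It moves along the tester's +x, stays where it is left, and needs 1 to 2 N. Shut, it covers x = -57 to -5 mm of the slot; fully back, -2 to +50 mm
- cover_grip (a point): middle of the blue upright ridge on the cover, which moves with it: ridge 10 mm thick along the tester's x, 26 mm wide along y, standing from the cover's face (9 mm below this point) to 9 mm above this point
- rack: grey rack, fixed to the bench, 58 x 158 mm, 34 mm high, with three upright pockets in a row along its y at -45, 0 and +45 mm, each 23 x 13 mm and 26 mm deep (pocket floor 8 mm above the bench). Origin: centre of its underside. Which bar stands in which pocket varies
- amber_bar: amber resin bar, 20 x 10 x 100 mm, about 24 g, upright and loose in a rack pocket, 74 mm of it above the rack. Origin: centre of its lower end; z up along the bar, x across its 20 mm width, y through its 10 mm thickness. The narrow faces (x = -10 and +10 mm, matt, layer lines) are frosted all along: grip here. The broad faces (y = -5 and +5 mm) are polished: no finger there. Same either way round
- amber_window: polished middle of the amber bar (x from -7 to +7 mm, over the full length and thickness), one piece with the bar, same origin and axes
- field (a point): centre of the etched ring (12 mm) on the amber bar's polished faces: on the bar's axis, 25 mm above its lower end, hidden in the pocket until the bar is pulled out. Axes as the bar
- clear_bar: colourless test bar of the same shape and axes in another pocket: leave it
- green_bar: green test bar of the same shape and axes in another pocket: leave it
- cast_tan: tan plaster dental cast, 54 x 58 x 34 mm, on the bench behind the work: leave it. Origin: centre of its underside
Not all that is in view belongs to the job. Of the things that look like the amber_bar, the larger one is meant.

How it is judged:
By the outcome, as a careful person would: the job done as asked, in the order asked, and still so for the second after the job is handed in, while the arm keeps its last pose, push and grip.
It also fails if it takes over 45 s, if anything falls off the work surface, if the arm or the gripper's body presses on something with over 40 N, if the wrist force passes 120 N, or if a joint passes its speed limit or range.

## Working session

There is one attempt and no reset: what is moved stays moved. The work goes in short steps, Python scripts to look and compute and a tool call to move; the robot and the scene stay as the last step left them, time stands still between calls to the robot, and variables do not carry over. Pictures are saved under pics/ and viewed, and the job is handed in when it is done.

Besides the shell and the picture viewer there is one more tool, called after ">>>" as name(argument=value, ...) on one line, values as JSON. carry_out: Moves the arm, as the interface text tells. Its arguments: {"type":"object","properties":{"increments":{"type":"array","items":{"type":"object","properties":{"linear":{"type":"array","items":{"type":"number"}},"yaw":{"type":"number"}}}},"gripper":{"type":"number"},"newtons":{"type":"number"}},"required":["increments"]}

```bash
ls; mkdir -p pics; python3 - <<'E'
from plant import robot
import cv2,numpy as np
for n in("scene","top"):
    p=robot.camera_params(n);print(n,p)
    cv2.imwrite(f"pics/{n}0.png",robot.read_camera(n))
s=robot.read_state();print(s)
print(robot.tip_reach)
E
```

```text
pics
scene {'fov_y': 56.17093985927683, 'cx': 321.0961591014627, 'cy': 242.12297292084563, 'R': array([[-0.83968837, -0.54306173, -0.00271886],
       [-0.28659064,  0.44737126, -0.84718638],
       [ 0.46129084, -0.71059336, -0.53128885]]), 't': array([0.45827118, 0.22640888, 0.66597784])}
top {'fov_y': 43.4025782317093, 'cx': 325.2109850271911, 'cy': 239.78828575800244, 'R': array([[ 0.00898268, -0.99993126, -0.00753582],
       [-0.98887846, -0.00776407, -0.14852309],
       [ 0.14845437,  0.00878614, -0.98888023]]), 't': array([0.04667655, 0.51389317, 0.94939713])}
{'t': 0.1, 'q': array([-1.27437416e+00,  1.31097666e-01,  1.48917171e+00, -3.45211037e-05,
        1.52304846e+00, -8.54067131e-02]), 'dq': array([ 0.00022251,  0.00057028, -0.00118989,  0.00074272,  0.00079582,
       -0.00085026]), 'joint_torque': array([ 1.46041282e-03, -5.61341035e+01, -4.93096554e+01,  7.70891737e-02,
        2.91365886e-02, -5.89870160e-05]), 'tool_pos': array([ 0.22342312, -0.55628792,  0.22568446]), 'orientation': array([-0.38917368,  2.01424522, -2.01073615]), 'force': array([0.76319523, 0.14738347, 0.80887869]), 'wrist_torque': array([ 0.00530065, -0.03005433,  0.00285602]), 'opening': 0.09275649501506808}
0.008
```

View pics/scene0.png

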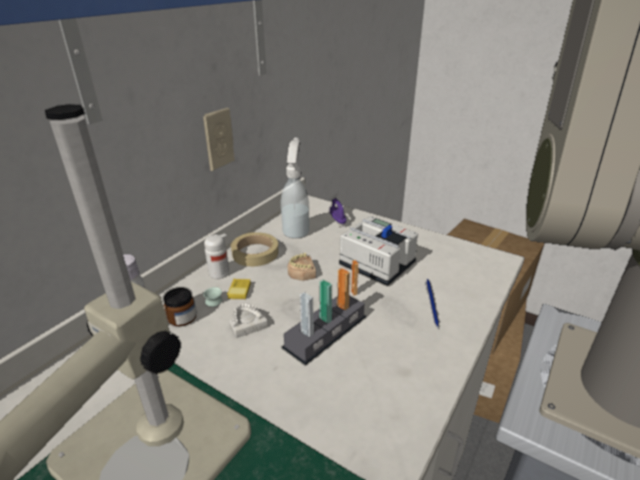

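View pics/top0.png

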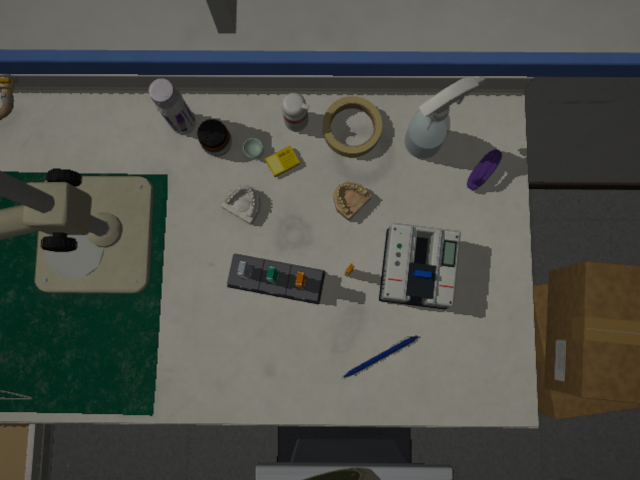

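The scene view shows the rack at about (325,327). Its clear bar is near (307,315), green near (326,300) and amber near (343,288). A smaller orange piece stands near (354,277), outside the rack, and the tester is at (378,247). In the top view, the amber bar is at (300,280), the small orange decoy at (350,269), and the tester at (420,265) with its cover at the near (robot) end.

Things that could be taken for the amber bar: the rack bar at top (300,280), the smaller loose orange piece at top (350,269), and the orange-brown jar at scene (180,305). I choose the larger one, in the rack, and will check it in close crops.

```bash
cat > h.py <<'E'
import numpy as np,cv2
from plant import robot
from scipy.spatial.transform import Rotation as Ro
P={n:robot.camera_params(n) for n in("scene","top")}
def proj(n,X):
    p=P[n];f=240/np.tan(np.radians(p["fov_y"]/2));c=np.asarray(X)@p["R"].T+p["t"]
    return c[...,:2]/c[...,2:]*f+[p["cx"],p["cy"]]
def ray(n,u):
    p=P[n];f=240/np.tan(np.radians(p["fov_y"]/2))
    d=np.array([(u[0]-p["cx"])/f,(u[1]-p["cy"])/f,1])@p["R"]
    return -p["R"].T@p["t"],d
def onz(n,u,z):
    o,d=ray(n,u);return o+d*(z-o[2])/d[2]
def crop(im,x0,y0,x1,y1,k,name):
    cv2.imwrite(f"pics/{name}.png",cv2.resize(im[y0:y1,x0:x1],None,fx=k,fy=k,interpolation=cv2.INTER_CUBIC))
E
python3 - <<'E'
from h import *
t=cv2.imread("pics/top0.png");s=cv2.imread("pics/scene0.png")
crop(t,225,245,365,315,5,"tc_rack");crop(t,370,210,475,320,5,"tc_test");crop(s,275,215,425,365,4,"sc")
for n in P: print(n,-P[n]["R"].T@P[n]["t"])
for u in [(300,280),(350,269)]: print(onz("top",u,.108))
for u in [(420,265)]: print(onz("top",u,.075))
E
```

```text
scene [0.14248217 0.62082014 0.54688309]
top [0.36681645 0.04232171 1.0155168 ]
[0.44147447 0.08783175 0.108     ]
[0.45873784 0.01254467 0.108     ]
[ 0.4692673  -0.09806498  0.075     ]
```

View pics/tc_rack.png

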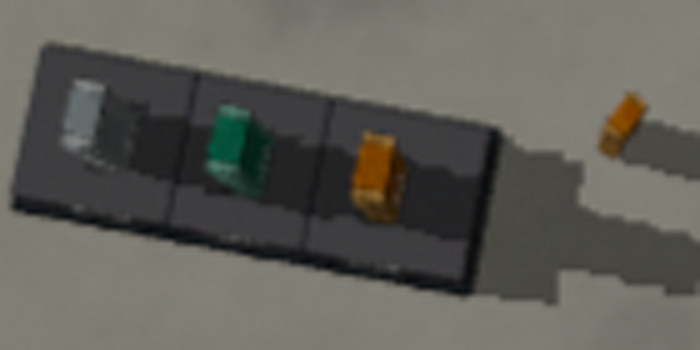

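View pics/tc_test.png

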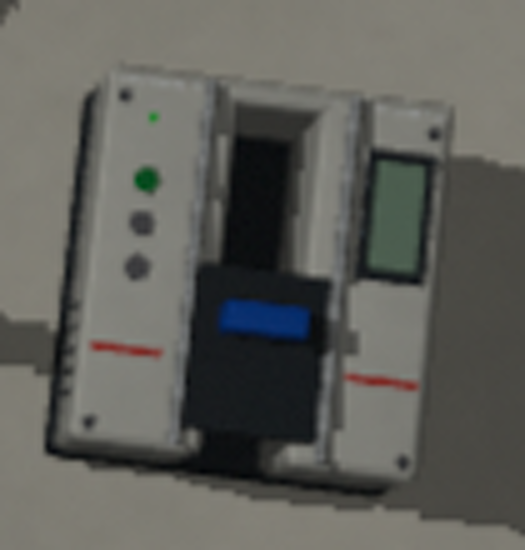

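View pics/sc.png

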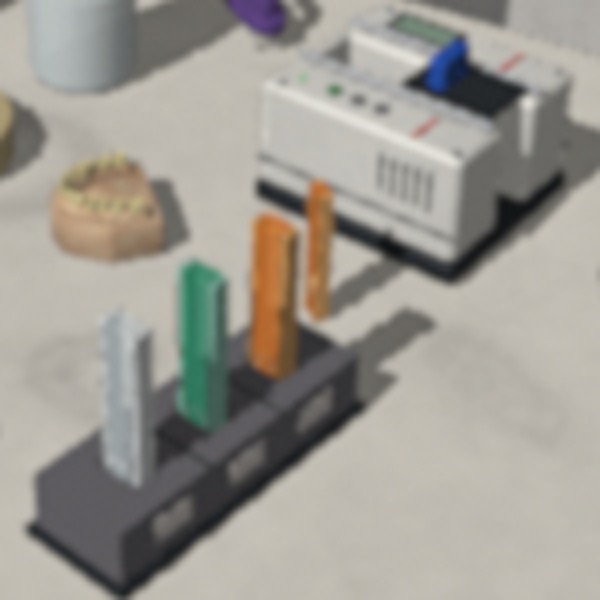

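The crops confirm it. The large orange bar stands in the rack pocket nearest the tester, at top pixel (300,280), with its broad faces toward ±y. The thin loose piece at (350,269) is the decoy. The two red beam marks are at top pixels of about (395,280) and (446,286), and the blue ridge is at about (423,274).

```bash
cat >> h.py <<'E'
def blobs(im,lo,hi,box,minA=4):
    hsv=cv2.cvtColor(im,cv2.COLOR_BGR2HSV)
    m=cv2.inRange(hsv,np.array(lo),np.array(hi))
    k=np.zeros_like(m);x0,y0,x1,y1=box;k[y0:y1,x0:x1]=m[y0:y1,x0:x1]
    n,l,st,c=cv2.connectedComponentsWithStats(k)
    return [(c[i],st[i],np.argwhere(l==i)[:,::-1].astype(np.float32)) for i in range(1,n) if st[i][4]>=minA]
def tri(us):
    # least squares nearest point of rays
    A=np.zeros((3,3));b=np.zeros(3)
    for n,u in us:
        o,d=ray(n,u);d=d/np.linalg.norm(d);M=np.eye(3)-np.outer(d,d);A+=M;b+=M@o
    X=np.linalg.solve(A,b);return X,[np.round(proj(n,X)-u,2) for n,u in us]
E
python3 - <<'E'
from h import *
t=cv2.imread("pics/top0.png");s=cv2.imread("pics/scene0.png")
B={"top":(370,210,475,320),"scene":(330,205,425,285)}
red={};blue={}
for n,im in(("top",t),("scene",s)):
    print(n)
    for nm,lo,hi in(("red",(0,110,80),(8,255,255)),("red2",(172,110,80),(180,255,255)),("blue",(105,150,60),(125,255,255))):
        for c,st,pts in blobs(im,lo,hi,B[n]): print(nm,c,st, cv2.minAreaRect(pts))
    for c,st,pts in blobs(im,(8,150,60),(22,255,255),{"top":(285,255,365,300),"scene":(330,255,365,315)}[n],15): print("amb",c,st,cv2.minAreaRect(pts))
s=robot.read_state();print(Ro.from_rotvec(s["orientation"]).as_matrix())
E
```

```text
top
red [395.07142857 279.42857143] [389 279  13   2  14] ((395.01995849609375, 279.3599853515625), (12.0208158493042, 0.9899495840072632), 8.13010311126709)
red [445.6875 285.8125] [439 285  14   3  16] ((445.5231628417969, 285.8153991699219), (13.147682189941406, 0.9922778010368347), 7.125016689300537)
blue [422.64035088 273.28947368] [414 270  18   8 114] ((422.5307922363281, 273.2538757324219), (17.4888973236084, 6.325770854949951), 7.125016689300537)
amb [348.83333333 269.59259259] [345 264   9  12  54] ((348.7307434082031, 269.65380859375), (4.714951515197754, 11.926054000854492), 33.690067291259766)
amb [299.14423077 279.50961538] [295 272   9  17 104] ((298.8414306640625, 279.9034423828125), (7.6401848793029785, 16.110824584960938), 4.763641834259033)
scene
blue [386.15584416 231.80519481] [381 225  10  13  77] ((386.5000305175781, 231.5), (7.071067810058594, 12.727920532226562), 45.0)
amb [353.6        270.76363636] [352 261   5  23  55] ((353.2079162597656, 271.9208068847656), (3.7811412811279297, 22.089824676513672), 5.710593223571777)
amb [341.73151751 288.49805447] [338 269   9  40 257] ((341.86224365234375, 288.4952087402344), (7.202616214752197, 38.90791320800781), 1.9749339818954468)
[[-9.27984118e-01 -5.36904715e-04  3.72619362e-01]
 [-3.72619732e-01  1.63987273e-03 -9.27982676e-01]
 [-1.12810057e-04 -9.99998511e-01 -1.72183714e-03]]
```

```bash
python3 - <<'E'
from h import *
t=cv2.imread("pics/top0.png");s=cv2.imread("pics/scene0.png")
a=onz("top",(395.07,279.43),.075);b=onz("top",(445.69,285.81),.075)
print("red",a,b,"mid",(a+b)/2,"len",np.linalg.norm(a-b),"yaw",np.degrees(np.arctan2(*(a-b)[[1,0]]))-90)
print("ridge",onz("top",(422.64,273.29),.0975))
hs=cv2.cvtColor(s,cv2.COLOR_BGR2HSV)
for c,st,pts in blobs(s,(0,70,60),(12,255,255),(370,220,425,260),2)+blobs(s,(168,70,60),(180,255,255),(370,220,425,260),2): print("sred",c,st)
# amber crop
c=t[266:292,290:310];print(cv2.cvtColor(c,cv2.COLOR_BGR2HSV)[:,:,2])
# white top mask
c=t[205:320,370:475];print()
crop(t,290,264,312,292,20,"amb");
g=cv2.cvtColor(t,cv2.COLOR_BGR2GRAY)
k=cv2.resize(t[210:320,370:475],None,fx=7,fy=7,interpolation=cv2.INTER_CUBIC)
k=cv2.convertScaleAbs(k,alpha=1.3,beta=10)
cv2.imwrite("pics/test7.png",k[:,:600*2][:770])
E
```

```text
red [ 0.44632017 -0.05888767  0.075     ] [ 0.43703057 -0.13754758  0.075     ] mid [ 0.44167537 -0.09821763  0.075     ] len 0.07920655659438448 yaw -6.735339882784089
ridge [ 0.45414472 -0.09854508  0.0975    ]
[[ 52  47  64  64  62  59  57  57  58  62  67  67  77  80  88 108 113 128
  128 128]
 [ 52  50  64  64  64  63  63  63  62  61  59  58  57  56  57  68  67  76
   79  83]
 [ 47  57  64  64  64  64  63  63  63  63  62  63  63  62  60  60  57  56
   59  58]
 [ 46  62  64  63  63  63  62  64  63  63  63  62  64  63  63  63  63  63
   62  63]
 [ 47  64  63  65  64  63  62  62  63  64  62  64  64  63  63  63  63  63
   63  63]
 [ 47  63  65  63  63  63  63  78  99  80  64  56  62  62  63  63  64  63
   63  63]
 [ 50  63  63  63  64  62  61  85 130 120 117 118 116  96  63  63  63  63
   63  63]
 [ 56  63  63  63  62  62  66  86 110 109 111 119 139 122  58  63  62  62
   64  62]
 [ 43  47  45  52  63  62  78 111 121 118 120 126 127  98  54  62  62  62
   63  63]
 [ 36  37  36  38  51  63  88 129 128 126 126 127 118  85  52  54  61  63
   63  63]
 [ 36  36  37  35  40  45  77 125 124
[... 623 characters left out ...]
  33  37
   37  36]
 [ 36  35  36  37  37  76 112  97 115 124 131 107  50  59  68  42  34  38
   37  37]
 [ 34  37  36  37  36  57  91  92  82  81  93  77  49  55  59  39  36  36
   37  36]
 [ 37  36  37  36  36  41  58  73  72  56  64  64  53  52  50  36  36  37
   37  36]
 [ 37  37  37  37  37  36  31  44  66  67  63  60  54  49  47  33  37  37
   37  37]
 [ 35  44  57  57  57  55  41  32  48  61  59  61  66  56  43  34  37  37
   37  36]
 [ 56  60  65  63  63  62  57  47  36  42  41  46  50  49  40  35  37  37
   36  36]
 [ 64  64  64  63  65  63  63  60  57  56  56  54  51  53  53  53  37  36
   36  37]
 [ 64  64  65  63  64  64  64  64  63  63  63  62  62  62  62  62  57  57
   58  52]]
```

View pics/amb.png

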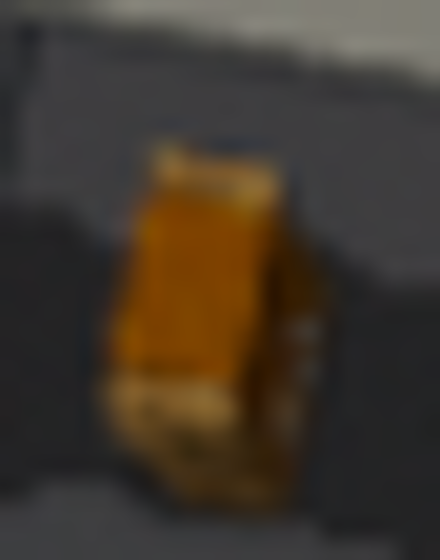

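The amber bar's top face is centred near top pixel (299.2,277.4), turned about 10°, which is parallel to the rack.

```bash
python3 - <<'E'
from h import *
t=cv2.imread("pics/top0.png");s=cv2.imread("pics/scene0.png")
Y=lambda a,b:np.degrees(np.arctan2(b[1]-a[1],b[0]-a[0]))
p=[onz("top",(290+x/20-.5,264+y/20-.5),.108) for x,y in((172,410),(218,155))]
print("bar",p,(p[0]+p[1])/2,"len",np.linalg.norm(p[0]-p[1]),"yaw",Y(*p))
# edge by V half level
def edge(im,rows,c0,c1,lev,n,z,first=True):
    g=im.max(2).astype(float);out=[]
    for r in rows:
        for c in (range(c0,c1) if first else range(c1,c0,-1)):
            d=1 if first else -1
            if g[r,c]<lev<=g[r,c+d]:
                out.append(onz(n,(c+d*(lev-g[r,c])/(g[r,c+d]-g[r,c]),r),z)[:2]);break
    return np.array(out)
for nm,f,lev in(("L",True,80),("R",False,88)):
    e=edge(t,range(273,283),292,307,lev,"top",.108,f)
    q=np.polyfit(e[:,0],e[:,1],1);print(nm,"yaw",np.degrees(np.arctan(q[0])),"y at x=.444",np.polyval(q,.444))
# rack edges in 5x crop
z=.034
c=[onz("top",(225+x/5-.4,245+y/5-.4),z) for x,y in((45,45),(498,130),(466,285),(13,203))]
for i in range(4): print("rack",c[i],np.linalg.norm(c[i]-c[i-1]),Y(c[i-1],c[i]))
# tester corners in 5x crop
c=[onz("top",(370+x/5-.4,210+y/5-.4),.075) for x,y in((112,68),(452,108),(408,490),(62,440))]
for i in range(4): print("test",c[i],np.linalg.norm(c[i]-c[i-1]),Y(c[i-1],c[i]))
print("mean",np.mean(c,0))
# scene check: predicted
for nm,X in(("bar top",[.4437,.0875,.108]),("ridge mid",[.452,-.098,.0885]),("beam L",[.4463,-.0589,.075]),("beam R",[.437,-.1375,.075])): print(nm,proj("scene",np.array(X)))
crop(s,325,210,425,285,8,"st8")
E
```

```text
bar [array([0.43542103, 0.09060189, 0.108     ]), array([0.45471027, 0.08742844, 0.108     ])] [0.44506565 0.08901517 0.108     ] len 0.019548543804738267 yaw -9.342575089497561
L yaw -7.42441192298595 y at x=.444 0.0945049858501767
R yaw -11.35378795129129 y at x=.444 0.08444776824090708
rack [0.49005014 0.20127341 0.034     ] 0.05270280357131054 -9.61449725704886
rack [0.46326321 0.05223658 0.034     ] 0.15142495371471165 -100.18919048777678
rack [0.41274985 0.06214597 0.034     ] 0.051476170415274046 168.9010225417408
rack [0.43808761 0.21007574 0.034     ] 0.1500840380083303 80.28055705429014
test [ 0.53538153 -0.05476543  0.075     ] 0.11863968424529643 -7.944682990248832
test [ 0.52338225 -0.16187048  0.075     ] 0.10777510229045932 -96.39235358932875
test [ 0.40336152 -0.14537054  0.075     ] 0.12114958987603924 172.17229054591422
test [ 0.41788055 -0.03836742  0.075     ] 0.1079836626820744 82.27284542936485
mean [ 0.47000146 -0.10009347  0.075     ]
bar top [343.78453396 270.2050493 ]
ridge mid [387.12871099 231.11927322]
beam L [380.43867234 246.55656353]
beam R [401.67216505 230.51547941]
```

View pics/test7.png

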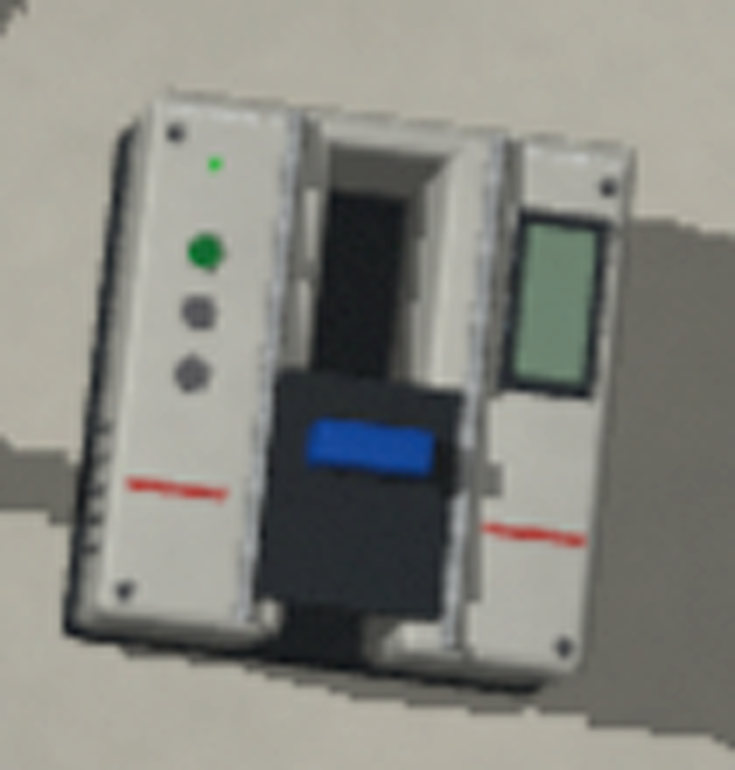

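View pics/st8.png

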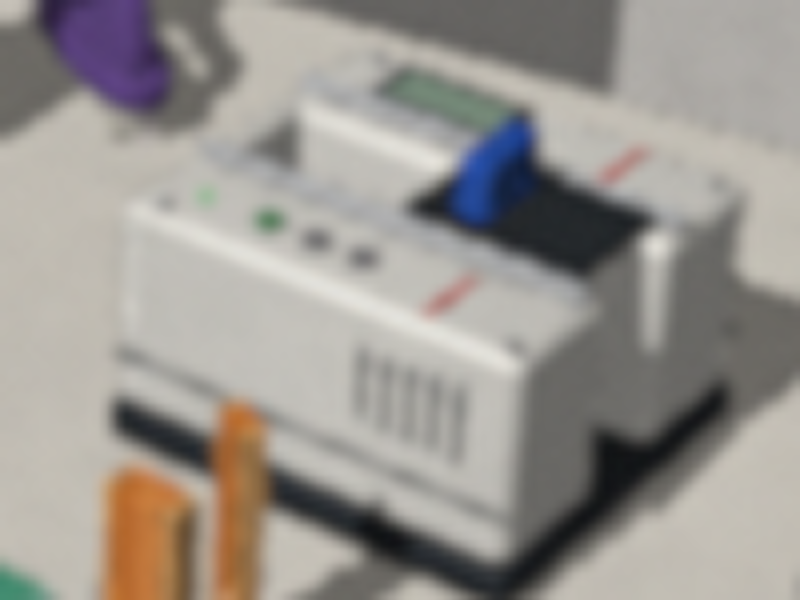

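```bash
python3 - <<'E'
from h import *
c=[onz("top",(370+x/7-.43,210+y/7-.43),.075) for x,y in((176,133),(608,187),(564,648),(124,590))]
Y=lambda a,b:np.degrees(np.arctan2(b[1]-a[1],b[0]-a[0]))
for i in range(4): print(c[i],np.linalg.norm(c[i]-c[i-1]),Y(c[i-1],c[i]))
print("mean",np.mean(c,0))
for k in (-6.7,-7.2):
    print(np.array([.4417,-.0982])+Ro.from_euler('z',k,degrees=True).as_matrix()[:2,:2]@[.03,0])
# slot/rail line: rail bright white lines left (300,110)-(245,620) right (495,135)-(450,650) at z=.08
for a,b in(((300,110),(245,620)),((497,135),(450,650))):
    a,b=[onz("top",(370+x/7-.43,210+y/7-.43),.08) for x,y in(a,b)];print(a,b,Y(b,a))
E
```

```text
[ 0.52679731 -0.05898432  0.075     ] 0.10378253322661317 -6.84928376196492
[ 0.51521747 -0.1560535   0.075     ] 0.09775743899799792 -96.80293441588076
[ 0.41176603 -0.14391686  0.075     ] 0.10416093074763112 173.30880466141235
[ 0.42375545 -0.04660742  0.075     ] 0.098045259360161 82.97603265168767
mean [ 0.46938407 -0.10139053  0.075     ]
[ 0.47149512 -0.10170012]
[ 0.47146344 -0.10196   ]
[ 0.53140185 -0.08632287  0.08      ] [ 0.41707419 -0.07277422  0.08      ] -6.758438562949601
[ 0.52604638 -0.13040783  0.08      ] [ 0.4108715  -0.11783475  0.08      ] -6.230034055424625
```

```bash
cat >> h.py <<'E'
def go(xyz,yawdeg=None):
    s=robot.read_state();R=Ro.from_rotvec(s["orientation"]).as_matrix()
    d=R.T@(np.asarray(xyz)-s["tool_pos"]);cur=np.degrees(np.arctan2(R[1,2],R[0,2]))
    w=0 if yawdeg is None else -((yawdeg-cur+90)%180-90)
    print("t",s["t"],"pos",s["tool_pos"].round(4),"zyaw",cur.round(2),"ydown",R[:,1].round(4),"F",s["force"].round(2),"op",s["opening"].round(4))
    print("total",d.round(4),"yaw",np.radians(w).round(4),"len",np.linalg.norm(d).round(4),"q",s["q"].round(2))
E
python3 -c "
from h import *
go([.4545,-.0985,.16],-6.85)"
```

```text
Traceback (most recent call last):
  File "h.py", line 32, in go
    print("t",s["t"],"pos",s["tool_pos"].round(4),"zyaw",cur.round(2),"ydown",R[:,1].round(4),"F",s["force"].round(2),"op",s["opening"].round(4))
                                                                                                                           ^^^^^^^^^^^^^^^^^^
AttributeError: 'float' object has no attribute 'round'
```

```bash
sed -i 's/s\["opening"\].round(4)/round(s["opening"],4)/' h.py
python3 -c "
from h import *
go([.4545,-.0985,.18],-6.85)"
```

```text
t 0.1 pos [ 0.2234 -0.5563  0.2257] zyaw -68.12 ydown [-5.0e-04  1.6e-03 -1.0e+00] F [0.76 0.15 0.81] op 0.0928
total [-0.385   0.0463 -0.3386] yaw -1.0694 len 0.5148 q [-1.27  0.13  1.49 -0.    1.52 -0.09]
```

>>> carry_out(increments=[{"linear":[-0.0385,0,-0.034],"yaw":-0.107},{"linear":[-0.077,0,-0.068],"yaw":-0.214},{"linear":[-0.1155,0,-0.102],"yaw":-0.321},{"linear":[-0.154,0,-0.136],"yaw":-0.428},{"linear":[-0.192,0,-0.17],"yaw":-0.535}], gripper=0.45)

```text
t: 0.72
tool_pos: [0.3386, -0.3253, 0.2256]
orientation: [-0.827, 1.672, -1.668]
force: [0.3, -0.9, 0.5]
opening: 0.0474
```

```bash
python3 -c "
from h import *
go([.4545,-.0985,.18],-6.85)"
```

```text
t 0.725 pos [ 0.3386 -0.3253  0.2256] zyaw -37.28 ydown [-7.e-04  2.e-03 -1.e+00] F [ 0.26 -0.94  0.51] op 0.0474
total [-0.2506  0.046  -0.0451] yaw -0.5312 len 0.2588 q [-0.88 -0.23  1.84  0.    1.53 -0.22]
```

>>> carry_out(increments=[{"linear":[-0.05,0,-0.009],"yaw":-0.106},{"linear":[-0.1,0,-0.018],"yaw":-0.212},{"linear":[-0.15,0,-0.027],"yaw":-0.32},{"linear":[-0.2,0.02,-0.036],"yaw":-0.425},{"linear":[-0.2506,0.046,-0.045],"yaw":-0.531}])

```text
t: 1.35
tool_pos: [0.4555, -0.0971, 0.18]
orientation: [-1.15, 1.294, -1.294]
force: [0.6, 0.2, -0.3]
opening: 0.0419
```

```bash
python3 -c "
from h import *
go([.4545,-.0985,.093],-6.85)
im=robot.read_camera('top');crop(im,370,210,475,320,5,'t2');im=robot.read_camera('scene');crop(im,315,180,435,290,6,'s2')"
```

```text
t 1.35 pos [ 0.4555 -0.0971  0.18  ] zyaw -6.66 ydown [ 0.0011  0.0014 -1.    ] F [ 0.61  0.21 -0.27] op 0.0419
total [ 0.0016  0.087  -0.0009] yaw 0.0033 len 0.0871 q [-0.32 -0.22  1.91  0.    1.45 -0.21]
```

View pics/s2.png

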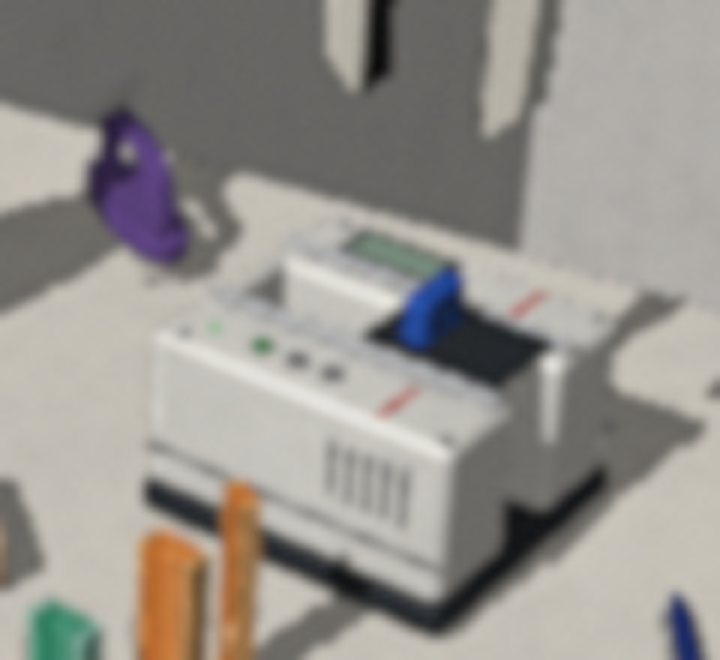

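The open fingers hang above the ridge, one on each side of it, with tips near crop pixels (365,85) and (490,135). I'm descending onto the ridge at (430,310).

>>> carry_out(increments=[{"linear":[0.0016,0.03,-0.001],"yaw":0.003},{"linear":[0.0016,0.06,-0.001],"yaw":0.003},{"linear":[0.0016,0.08,-0.001],"yaw":0.003},{"linear":[0.0016,0.087,-0.001],"yaw":0.003}])

```text
t: 1.95
tool_pos: [0.4511, -0.0951, 0.0882]
orientation: [-1.154, 1.303, -1.286]
force: [-0.5, -0.1, 0.6]
opening: 0.0417
```

>>> carry_out(increments=[{"linear":[0,0,0]},{"linear":[0,0,0]},{"linear":[0,0,0]},{"linear":[0,0,0]}], gripper=0.0, newtons=10)

```text
$.increments[0]: bad value
```

```bash
python3 -c "
from h import *
go([.4545,-.0985,.093],-6.85)"
```

```text
t 1.95 pos [ 0.4511 -0.0951  0.0882] zyaw -6.65 ydown [-0.0078  0.0058 -1.    ] F [-0.47 -0.08  0.6 ] op 0.0417
total [ 0.003  -0.0049  0.0038] yaw 0.0034 len 0.0068 q [-0.32 -0.13  2.01  0.    1.27 -0.21]
```

>>> carry_out(increments=[{"linear":[0.003,-0.005,0.004],"yaw":0.003},{"linear":[0.003,-0.005,0.004],"yaw":0.003}])

```text
t: 2.2
tool_pos: [0.456, -0.0995, 0.0949]
orientation: [-1.151, 1.303, -1.291]
force: [-0.2, 0.7, 0.6]
opening: 0.0419
```

```bash
python3 -c "
from h import *
go([.4545,-.0985,.093],-6.85)"
```

```text
t 2.2 pos [ 0.456  -0.0995  0.0949] zyaw -6.87 ydown [-0.0052  0.0048 -1.    ] F [-0.19  0.65  0.58] op 0.0419
total [-0.0008  0.0019 -0.0016] yaw -0.0003 len 0.0026 q [-0.33 -0.12  1.99  0.    1.28 -0.21]
```

>>> carry_out(increments=[{"linear":[0,0.001,0],"yaw":0},{"linear":[0,0.001,0],"yaw":0},{"linear":[0,0.001,0],"yaw":0},{"linear":[0,0.001,0],"yaw":0}], gripper=0.0, newtons=10)

```text
t: 2.7
tool_pos: [0.4559, -0.0994, 0.0939]
orientation: [-1.151, 1.303, -1.291]
force: [-1.6, 0.6, 1.4]
opening: 0.01
```

```bash
python3 -c "
from h import *
go([.4545,-.0985,.093],-6.85)"
```

```text
t 2.7 pos [ 0.4559 -0.0994  0.0939] zyaw -6.86 ydown [-0.0055  0.0049 -1.    ] F [-1.63  0.62  1.42] op 0.01
total [-0.0007  0.0009 -0.0015] yaw -0.0002 len 0.0019 q [-0.33 -0.12  1.99  0.    1.28 -0.21]
```

The ridge is gripped, and the 10 mm opening matches its thickness. Next I slide the cover back.

>>> carry_out(increments=[{"linear":[0,0,0.012],"yaw":0},{"linear":[0,0,0.024],"yaw":0},{"linear":[0,0,0.036],"yaw":0},{"linear":[0,0,0.046],"yaw":0},{"linear":[0,0,0.05],"yaw":0}])

```text
t: 3.32
tool_pos: [0.5041, -0.1051, 0.0935]
orientation: [-1.155, 1.308, -1.288]
force: [-20.1, 1.7, 15.8]
opening: 0.0099
```

```bash
python3 -c "
from h import *
go([.4545,-.0985,.093],-6.85)"
```

```text
t 3.325 pos [ 0.5041 -0.1051  0.0935] zyaw -6.84 ydown [-0.011   0.0057 -0.9999] F [-20.05   1.73  15.82] op 0.0099
total [-0.0007  0.001  -0.05  ] yaw 0.0001 len 0.05 q [-0.31  0.02  1.86  0.    1.28 -0.19]
```

>>> carry_out(increments=[{"linear":[0,0,0.001],"yaw":0},{"linear":[0,0,0.001],"yaw":0}])

```text
t: 3.58
tool_pos: [0.504, -0.1051, 0.0934]
orientation: [-1.158, 1.31, -1.286]
force: [-9.0, 1.6, 10.5]
opening: 0.0103
```

```bash
python3 -c "
from h import *
go([.5105,-.1060,.0935],-6.85)
im=robot.read_camera('top');crop(im,370,210,475,320,5,'t3');im=robot.read_camera('scene');crop(im,315,180,435,290,6,'s3')"
```

```text
t 3.575 pos [ 0.504  -0.1051  0.0934] zyaw -6.84 ydown [-0.0146  0.0061 -0.9999] F [-9.04  1.59 10.47] op 0.0103
total [ 0.0001 -0.0002  0.0066] yaw 0.0003 len 0.0066 q [-0.31  0.02  1.85  0.    1.28 -0.19]
```

View pics/s3.png

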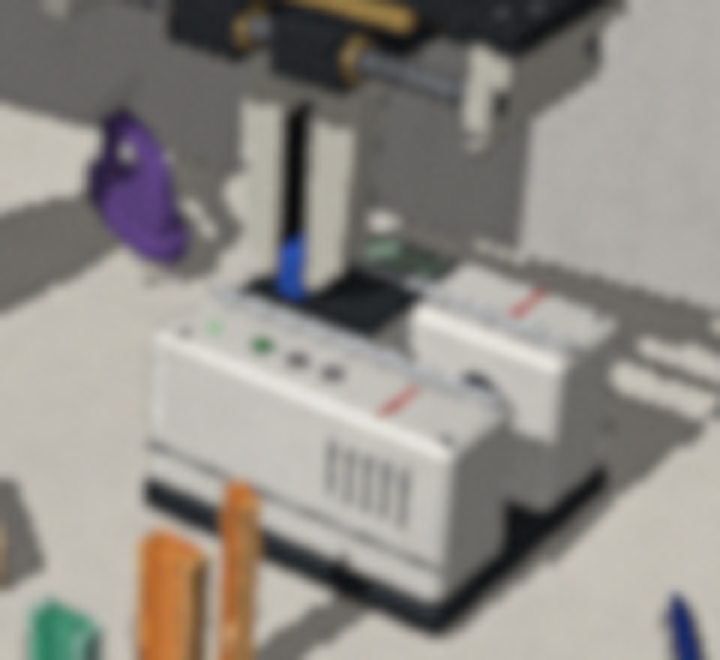

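View pics/t3.png

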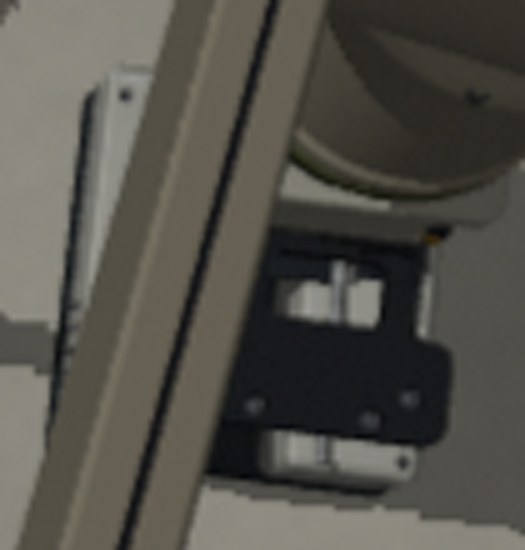

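```bash
python3 -c "
from h import *
o=np.array([.4695,-.1015,0]);R=Ro.from_euler('z',-6.85,degrees=True).as_matrix()
for x in(-2,-5,-8):
  print(x,[proj('scene',o+R@np.array([x/1e3,y/1e3,.0795])).round(1) for y in(21,-21)])
for u in((377.4,235.5),(384.1,228.1)): print((R.T@(onz('scene',u,.0795)-o)).round(4))
p=robot.read_state();print((R.T@(p['tool_pos']-o)).round(4), (R.T@(np.array([.4559,-.0994,.09])-o)).round(4))
"
```

```text
-2 [array([374.7, 236.3]), array([386.2, 228.1])]
-5 [array([376. , 236.8]), array([387.4, 228.6])]
-8 [array([377.2, 237.3]), array([388.7, 229. ])]
[-0.0044  0.015   0.0795]
[ 0.0013 -0.0183  0.0795]
[0.0346 0.0005 0.0934] [-0.0138  0.0005  0.09  ]
```

```bash
python3 -c "
from h import *
o=np.array([.4695,-.1015,0]);R=Ro.from_euler('z',-6.85,degrees=True).as_matrix()
for u in((350,607),(370,382)): print((R.T@(onz('top',(370+u[0]/7-.43,210+u[1]/7-.43),.0795)-o)).round(4))
for u in((370,423),(370,470)): print((R.T@(onz('top',(370+u[0]/7-.43,210+u[1]/7-.43),.0975)-o)).round(4))
"; python3 - <<'E'
import sys
sys.path.insert(0,'.')
from h import *
im=robot.read_camera('scene');crop(im,335,205,400,250,12,'s4');go([.5105,-.1060,.0935],-6.85)
E
```

```text
[-0.0496 -0.0005  0.0795]
[0.0006 0.0004 0.0795]
[-0.0106  0.002   0.0975]
[-0.0208  0.0009  0.0975]
t 3.725 pos [ 0.5039 -0.1052  0.0934] zyaw -6.84 ydown [-0.0144  0.006  -0.9999] F [-10.14   1.74  10.04] op 0.0098
total [ 0.0001 -0.0002  0.0066] yaw 0.0002 len 0.0066 q [-0.31  0.02  1.85  0.    1.28 -0.19]
```

View pics/s4.png

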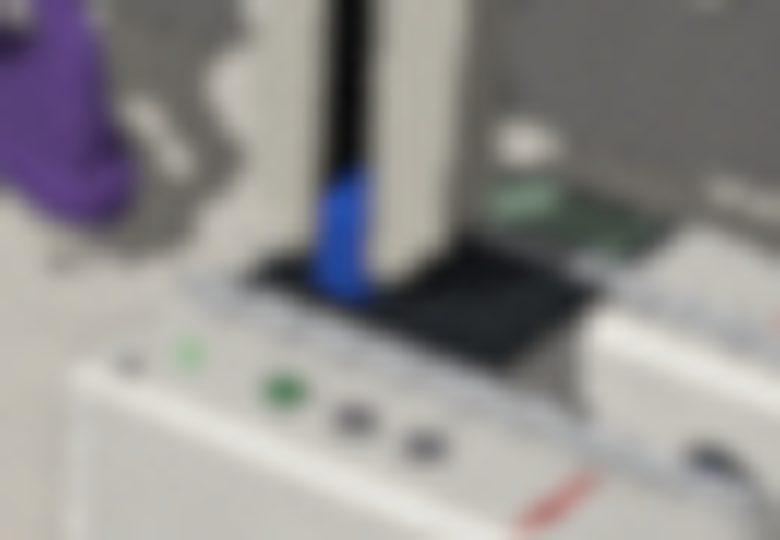

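The cover was about 6 mm ajar at the start: its edges measured −50 and 0 mm, against −57 and −5 mm when shut. So 48.5 mm of travel plus the force rise means it's at its stop, and the front edge measures about −1.5 mm against the expected −2. I'm releasing and rising.

>>> carry_out(increments=[{"linear":[0,0,0],"yaw":0},{"linear":[0,0,0],"yaw":0},{"linear":[0,0,0],"yaw":0}], gripper=0.45)

```text
t: 4.1
tool_pos: [0.504, -0.1051, 0.0932]
orientation: [-1.157, 1.31, -1.286]
force: [0.4, -0.7, -0.4]
opening: 0.0349
```

```bash
python3 -c "
from h import *
go([.504,-.1052,.19],-9.8)"
```

```text
t 4.1 pos [ 0.504  -0.1051  0.0932] zyaw -6.83 ydown [-0.0144  0.0061 -0.9999] F [ 0.36 -0.73 -0.43] op 0.0349
total [-0.0004 -0.0968 -0.0015] yaw 0.0517 len 0.0968 q [-0.31  0.02  1.85  0.    1.28 -0.19]
```

>>> carry_out(increments=[{"linear":[0,-0.05,0],"yaw":0},{"linear":[0,-0.1,0],"yaw":0}])

```text
t: 4.35
tool_pos: [0.505, -0.1055, 0.1936]
orientation: [-1.158, 1.312, -1.284]
force: [0.3, -0.4, 0.7]
opening: 0.0417
```

```bash
python3 -c "
from h import *
go([.4445,.089,.19],-9.8)"
```

```text
t 4.35 pos [ 0.505  -0.1055  0.1936] zyaw -6.83 ydown [-0.0161  0.0067 -0.9998] F [ 0.32 -0.42  0.68] op 0.0417
total [-0.1859  0.0058 -0.0831] yaw 0.0518 len 0.2038 q [-0.31 -0.06  1.75  0.    1.48 -0.19]
```

>>> carry_out(increments=[{"linear":[-0.046,0,-0.02],"yaw":0.013},{"linear":[-0.093,0,-0.041],"yaw":0.026},{"linear":[-0.14,0.0,-0.062],"yaw":0.04},{"linear":[-0.186,0.0,-0.083],"yaw":0.052},{"linear":[-0.186,0.0,-0.083],"yaw":0.052}], gripper=0.55)

```text
t: 4.97
tool_pos: [0.4439, 0.0917, 0.196]
orientation: [-1.133, 1.346, -1.319]
force: [-0.7, -0.5, -0.4]
opening: 0.0512
```

```bash
python3 -c "
from h import *
go([.4445,.089,.085],-9.8)
im=robot.read_camera('scene');crop(im,270,120,420,330,3,'s5');cv2.imwrite('pics/t5.png',robot.read_camera('top'))"
```

```text
t 4.975 pos [0.4439 0.0917 0.196 ] zyaw -9.56 ydown [-0.0158  0.0074 -0.9998] F [-0.71 -0.46 -0.36] op 0.0512
total [0.0031 0.1109 0.0029] yaw 0.0042 len 0.111 q [ 0.08 -0.25  1.91  0.01  1.5   0.25]
```

View pics/s5.png

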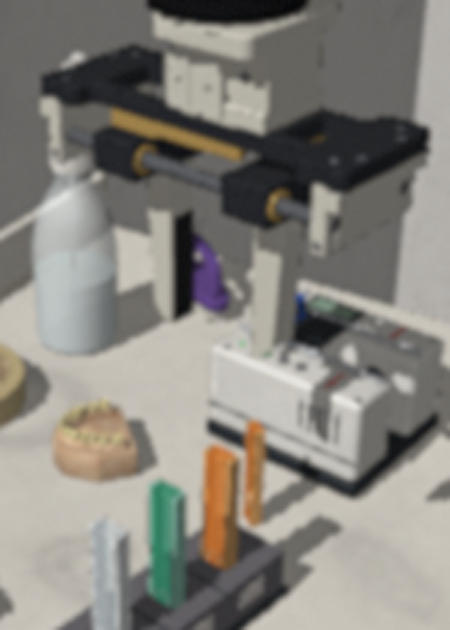

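View pics/t5.png

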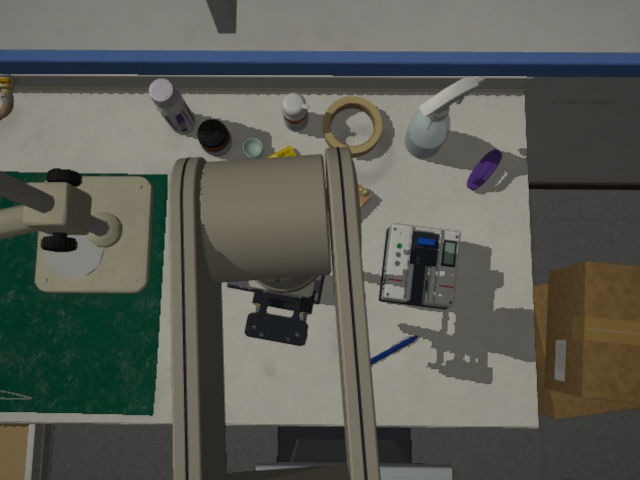

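The cover is seen fully back (blue ridge at (427,241), dark plate at (425,250)). The tool picked up about 1° of tilt, so I'll try to shed it with an up-stroke that mirrors the down-stroke that caused it.

>>> carry_out(increments=[{"linear":[0.003,-0.03,0.003],"yaw":0.004},{"linear":[0.003,-0.06,0.003],"yaw":0.004},{"linear":[0.003,-0.08,0.003],"yaw":0.004},{"linear":[0.003,-0.087,0.003],"yaw":0.004}])

```text
t: 5.58
tool_pos: [0.4495, 0.0843, 0.284]
orientation: [-1.128, 1.35, -1.326]
force: [-0.6, -0.3, -0.7]
opening: 0.0512
```

```bash
python3 -c "
from h import *
go([.4445,.089,.19],-9.8)
im=cv2.imread('pics/t5.png');crop(im,375,215,470,315,7,'t5c')"
```

```text
t 5.575 pos [0.4495 0.0843 0.284 ] zyaw -10.02 ydown [-0.0139  0.0062 -0.9999] F [-0.59 -0.28 -0.69] op 0.0512
total [-0.0034  0.0941 -0.0043] yaw -0.0038 len 0.0942 q [ 0.07 -0.27  1.76  0.01  1.66  0.24]
```

View pics/t5c.png

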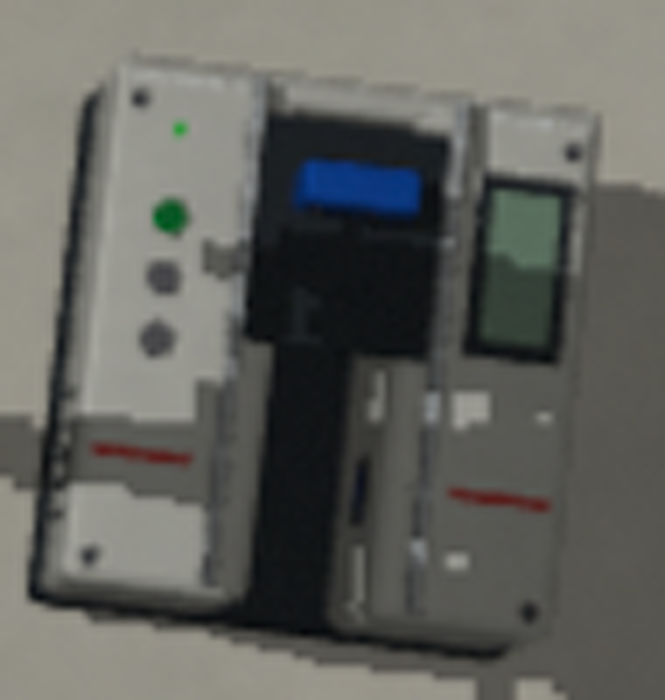

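>>> carry_out(increments=[{"linear":[-0.003,0.047,-0.004],"yaw":-0.004},{"linear":[-0.003,0.094,-0.004],"yaw":-0.004}])

```text
t: 5.82
tool_pos: [0.4448, 0.0883, 0.1887]
orientation: [-1.13, 1.347, -1.324]
force: [0.8, -0.7, -0.1]
opening: 0.0512
```

```bash
python3 -c "
from h import *
go([.4445,.089,.19],-9.8)
o=np.array([.4695,-.1015,0]);R=Ro.from_euler('z',-6.85,degrees=True).as_matrix()
for u in((340,352),(365,120)): print((R.T@(onz('top',(375+u[0]/7-.43,215+u[1]/7-.43),.0795)-o)).round(4))"
```

```text
t 5.825 pos [0.4448 0.0883 0.1887] zyaw -9.8 ydown [-0.0131  0.0062 -0.9999] F [ 0.81 -0.68 -0.06] op 0.0512
total [-0.0007 -0.0013 -0.0005] yaw -0.0001 len 0.0015 q [ 0.08 -0.24  1.92  0.01  1.48  0.25]
[-0.0004 -0.0008  0.0795]
[ 0.0524 -0.0009  0.0795]
```

The cover's front edge measures −0.4 mm and its rear edge 52 mm, so it's fully back within measuring error. Now I descend around the amber bar.

```bash
python3 -c "
from h import *
go([.4445,.089,.083],-9.6)"
```

```text
t 5.825 pos [0.4448 0.0883 0.1887] zyaw -9.8 ydown [-0.0131  0.0062 -0.9999] F [ 0.81 -0.68 -0.06] op 0.0512
total [-0.0003  0.1057  0.001 ] yaw -0.0036 len 0.1057 q [ 0.08 -0.24  1.92  0.01  1.48  0.25]
```

>>> carry_out(increments=[{"linear":[0,0.03,0],"yaw":-0.003},{"linear":[0,0.055,0.001],"yaw":-0.003},{"linear":[0,0.06,0.001],"yaw":-0.003},{"linear":[0,0.06,0.001],"yaw":-0.003},{"linear":[0,0.06,0.001],"yaw":-0.003}])

```text
t: 6.45
tool_pos: [0.4459, 0.0884, 0.1299]
orientation: [-1.129, 1.343, -1.322]
force: [1.1, -0.0, 0.3]
opening: 0.051
```

```bash
python3 -c "
from h import *
go([.4445,.089,.083],-9.6)
im=robot.read_camera('scene');crop(im,290,200,410,350,4,'s6')"
```

```text
t 6.45 pos [0.4459 0.0884 0.1299] zyaw -9.64 ydown [-0.0111  0.0064 -0.9999] F [ 1.14 -0.04  0.31] op 0.051
total [-0.0001  0.0469 -0.0009] yaw -0.0007 len 0.047 q [ 0.08 -0.19  1.99  0.01  1.36  0.24]
```

View pics/s6.png

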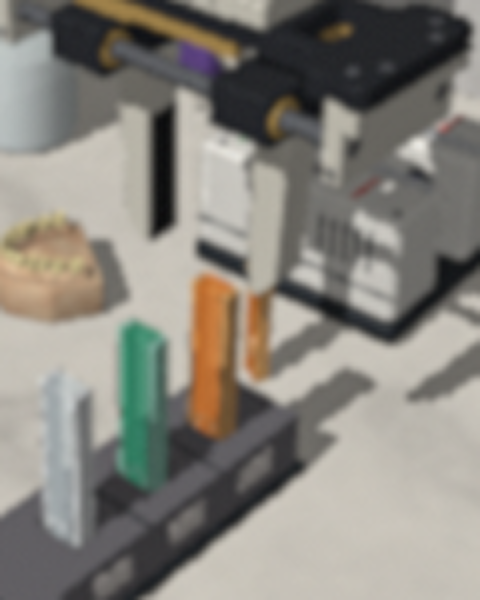

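The fingers straddle the amber bar. Their tips are at crop pixels (150,225) and (275,285), with the bar top at (213,285), midway between and below. Continuing down.

>>> carry_out(increments=[{"linear":[0,0.015,-0.001],"yaw":0},{"linear":[0,0.03,-0.001],"yaw":0},{"linear":[0,0.042,-0.001],"yaw":0},{"linear":[0,0.047,-0.001],"yaw":0},{"linear":[0,0.047,-0.001],"yaw":0}])

```text
t: 7.12
tool_pos: [0.444, 0.0889, 0.0824]
orientation: [-1.13, 1.344, -1.322]
force: [1.0, -1.0, -0.9]
opening: 0.0511
```

```bash
python3 -c "
from h import *
go([.4445,.089,.083],-9.6)
im=robot.read_camera('scene');crop(im,300,210,400,330,5,'s7')"
```

```text
t 7.125 pos [0.444  0.0889 0.0824] zyaw -9.64 ydown [-0.0122  0.0063 -0.9999] F [ 0.99 -0.98 -0.89] op 0.0511
total [-0.0001 -0.0007  0.0005] yaw -0.0007 len 0.0008 q [ 0.08 -0.14  2.03  0.01  1.26  0.24]
```

View pics/s7.png

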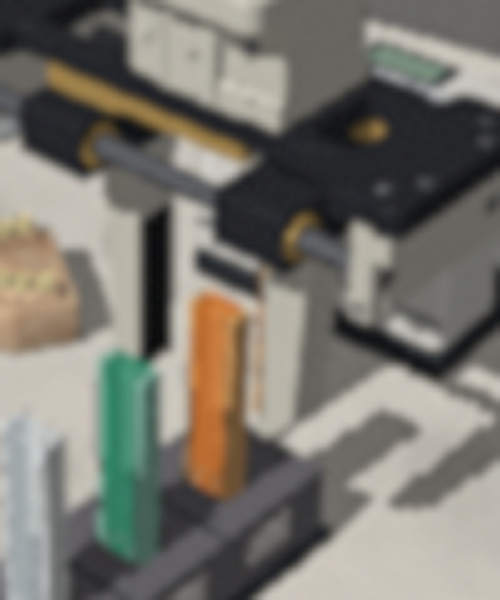

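The amber bar (crop (217,390)) stands between the fingers (x≈155 and x≈283), which face its narrow sides. Closing.

>>> carry_out(increments=[{"linear":[0,0,0],"yaw":0},{"linear":[0,0,0],"yaw":0},{"linear":[0,0,0],"yaw":0},{"linear":[0,0,0],"yaw":0}], gripper=0.0, newtons=12)

```text
t: 7.68
tool_pos: [0.4446, 0.0889, 0.0831]
orientation: [-1.129, 1.343, -1.323]
force: [-0.1, 0.7, 0.5]
opening: 0.02
```

```bash
python3 -c "
from h import *
go([.444,.089,.20],-9.6)
im=robot.read_camera('scene');crop(im,300,210,400,330,5,'s8')"
```

```text
t 7.675 pos [0.4446 0.0889 0.0831] zyaw -9.64 ydown [-0.0109  0.0063 -0.9999] F [-0.12  0.72  0.46] op 0.02
total [-0.0005 -0.1169 -0.002 ] yaw -0.0006 len 0.1169 q [ 0.08 -0.14  2.03  0.01  1.26  0.24]
```

View pics/s8.png

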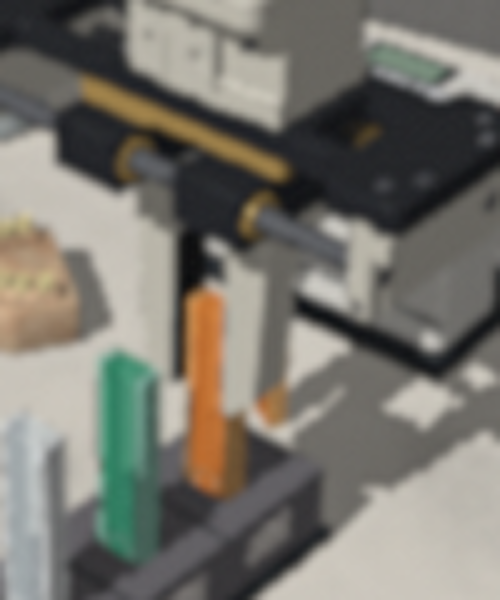

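The jaws stopped at 20.0 mm, which is the bar's width, on the frosted faces. Lifting straight up.

>>> carry_out(increments=[{"linear":[0,-0.008,0],"yaw":0},{"linear":[0,-0.03,-0.001],"yaw":0},{"linear":[0,-0.06,-0.001],"yaw":0},{"linear":[0,-0.09,-0.002],"yaw":0},{"linear":[0,-0.117,-0.002],"yaw":0}])

```text
t: 8.35
tool_pos: [0.444, 0.0886, 0.2019]
orientation: [-1.128, 1.342, -1.323]
force: [1.3, 0.2, -1.3]
opening: 0.0194
```

>>> carry_out(increments=[{"linear":[0,0,0],"yaw":0},{"linear":[0,0,0],"yaw":0}])

```text
t: 8.6
tool_pos: [0.4438, 0.0886, 0.2013]
orientation: [-1.129, 1.343, -1.323]
force: [-0.4, 0.1, -1.4]
opening: 0.0201
```

```bash
python3 -c "
from h import *
go([.441,-.098,.20],-6.85)
im=robot.read_camera('scene');crop(im,290,150,410,300,4,'s9')"
```

```text
t 8.6 pos [0.4438 0.0886 0.2013] zyaw -9.63 ydown [-0.0104  0.0064 -0.9999] F [-0.37  0.1  -1.44] op 0.0201
total [1.844e-01 1.000e-04 2.850e-02] yaw -0.0486 len 0.1866 q [ 0.08 -0.26  1.91  0.01  1.5   0.25]
```

View pics/s9.png

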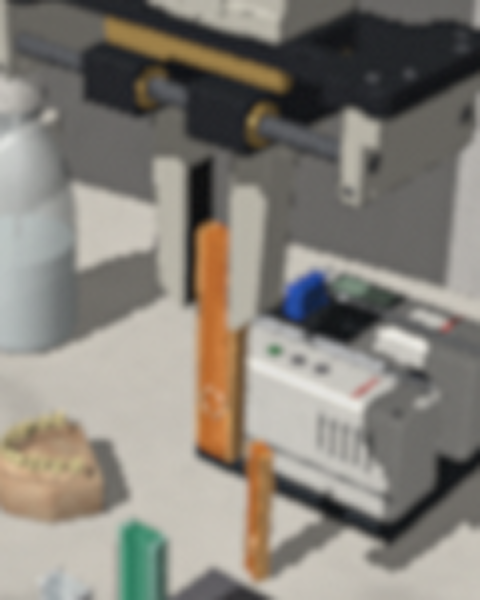

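The bar is lifted clean, and the etched ring shows at crop (213,402), near its lower end. Next I check the ring's predicted position and move over the tester.

>>> carry_out(increments=[{"linear":[0.03,0,0.005],"yaw":-0.008},{"linear":[0.075,0,0.012],"yaw":-0.02},{"linear":[0.12,0,0.019],"yaw":-0.034},{"linear":[0.16,0,0.025],"yaw":-0.044},{"linear":[0.184,0,0.0285],"yaw":-0.049}])

```text
t: 9.28
tool_pos: [0.4396, -0.0992, 0.1979]
orientation: [-1.156, 1.311, -1.286]
force: [-0.6, 0.2, -0.6]
opening: 0.0203
```

>>> carry_out(increments=[{"linear":[0,0,0],"yaw":0},{"linear":[0,0,0],"yaw":0}])

```text
t: 9.52
tool_pos: [0.4389, -0.0985, 0.1967]
orientation: [-1.157, 1.313, -1.285]
force: [0.0, 1.2, -0.3]
opening: 0.0205
```

```bash
python3 -c "
from h import *
R=Ro.from_euler('z',-9.6,degrees=True).as_matrix()
f=np.array([.4438,.0886,.2013])+.0501*np.array([-.0104,.0064,-1])+R@[0,.005,0]
print('ring pred',proj('scene',f),'seen 342.9 250.1')
go([.441,-.098,.20],-6.85)
im=robot.read_camera('scene');cv2.imwrite('pics/s10full.png',im);crop(im,330,150,430,280,5,'s10');im=robot.read_camera('top');crop(im,370,210,475,320,5,'t10')"
```

```text
ring pred [342.20814661 250.21419869] seen 342.9 250.1
t 9.525 pos [ 0.4389 -0.0985  0.1967] zyaw -6.92 ydown [-0.0161  0.008  -0.9998] F [ 0.02  1.17 -0.33] op 0.0205
total [-0.0008 -0.0033  0.002 ] yaw -0.0012 len 0.004 q [-0.34 -0.25  1.91  0.    1.5  -0.22]
```

View pics/s10.png

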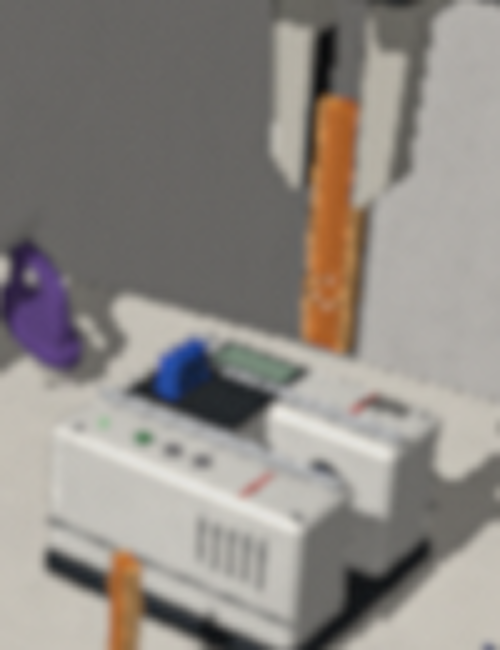

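View pics/t10.png

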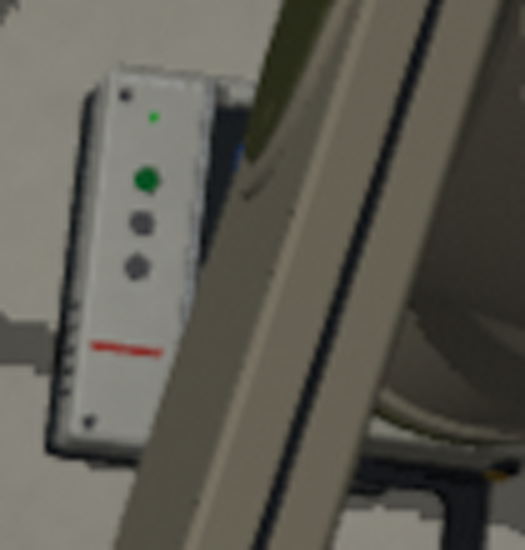

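The ring prediction matches the picture within 0.7 px. The tool still tilts about 1°, so I try a short radial stroke while clear above the tester to see which way it nudges the tilt.

>>> carry_out(increments=[{"linear":[0,-0.003,-0.04],"yaw":-0.001}])

```text
t: 9.75
tool_pos: [0.3998, -0.0925, 0.2]
orientation: [-1.159, 1.311, -1.281]
force: [-0.3, 0.4, -0.3]
opening: 0.0201
```

```bash
python3 -c "
from h import *
go([.441,-.098,.20],-6.85)
f0=np.array([.4389,-.0985,.1967])
for ax in ([-.0161,.008,-1],[0,0,-1],[-.03,.01,-1]):
  print(ax,[(5*(proj('scene',f0+d*np.array(ax))-[330,150])).round(0) for d in(-.025,.075)])"
```

```text
t 9.75 pos [ 0.3998 -0.0925  0.2   ] zyaw -6.68 ydown [-0.0171  0.0086 -0.9998] F [-0.27  0.39 -0.26] op 0.0201
total [ 0.0007 -0.0008  0.0415] yaw 0.003 len 0.0416 q [-0.35 -0.37  2.    0.    1.53 -0.24]
[-0.0161, 0.008, -1] [array([346., 101.]), array([325., 342.])]
[0, 0, -1] [array([346., 101.]), array([323., 341.])]
[-0.03, 0.01, -1] [array([345., 100.]), array([328., 343.])]
```

>>> carry_out(increments=[{"linear":[0,0,0.042],"yaw":0.003}])

```text
t: 9.88
tool_pos: [0.4371, -0.0952, 0.1995]
orientation: [-1.158, 1.312, -1.283]
force: [0.7, -0.6, 0.7]
opening: 0.02
```

```bash
python3 -c "
from h import *
go([.441,-.098,.20],-6.85)"
```

```text
t 9.875 pos [ 0.4371 -0.0952  0.1995] zyaw -6.8 ydown [-0.016   0.008  -0.9998] F [ 0.73 -0.58  0.68] op 0.02
total [ 0.0023 -0.0006  0.0042] yaw 0.0008 len 0.0049 q [-0.33 -0.26  1.91  0.    1.51 -0.21]
```

>>> carry_out(increments=[{"linear":[0.002,-0.03,0.004],"yaw":0},{"linear":[0.002,-0.06,0.004],"yaw":0},{"linear":[0.002,-0.08,0.004],"yaw":0},{"linear":[0.002,-0.087,0.004],"yaw":0}])

```text
t: 10.38
tool_pos: [0.4428, -0.0981, 0.2877]
orientation: [-1.157, 1.31, -1.284]
force: [0.1, -0.4, -0.5]
opening: 0.0202
```

```bash
python3 -c "
from h import *
go([.441,-.098,.20],-6.85)"
```

```text
t 10.375 pos [ 0.4428 -0.0981  0.2877] zyaw -6.76 ydown [-0.0141  0.0074 -0.9999] F [ 0.12 -0.39 -0.52] op 0.0202
total [ 0.0007  0.0877 -0.0005] yaw 0.0016 len 0.0877 q [-0.33 -0.28  1.76  0.    1.67 -0.21]
```

>>> carry_out(increments=[{"linear":[0,0.043,0],"yaw":0},{"linear":[0,0.087,0],"yaw":0}])

```text
t: 10.62
tool_pos: [0.4417, -0.0972, 0.1996]
orientation: [-1.157, 1.308, -1.284]
force: [-0.1, -1.0, -0.9]
opening: 0.02
```

```bash
python3 -c "
from h import *
go([.441,-.098,.20],-6.85)"
```

```text
t 10.625 pos [ 0.4417 -0.0972  0.1996] zyaw -6.74 ydown [-0.0131  0.0071 -0.9999] F [-0.13 -1.04 -0.85] op 0.02
total [ 0.0009 -0.0004 -0.0006] yaw 0.002 len 0.0011 q [-0.33 -0.25  1.9   0.    1.5  -0.21]
```

That's repeatable, at about 0.17° better per stroke. Repeating a few times, clear of everything.

>>> carry_out(increments=[{"linear":[0.001,-0.03,0],"yaw":0.002},{"linear":[0.001,-0.06,0],"yaw":0.002},{"linear":[0.001,-0.08,0],"yaw":0.002},{"linear":[0.001,-0.087,0],"yaw":0.002}])

```text
t: 11.12
tool_pos: [0.4431, -0.0989, 0.2875]
orientation: [-1.155, 1.309, -1.286]
force: [0.1, -1.0, -0.4]
opening: 0.0198
```

>>> carry_out(increments=[{"linear":[0,0.043,0],"yaw":0},{"linear":[0,0.087,0],"yaw":0}])

```text
t: 11.38
tool_pos: [0.4423, -0.0983, 0.1992]
orientation: [-1.154, 1.308, -1.287]
force: [-0.1, 0.1, 0.1]
opening: 0.0203
```

>>> carry_out(increments=[{"linear":[0,-0.03,0],"yaw":0},{"linear":[0,-0.06,0],"yaw":0},{"linear":[0,-0.08,0],"yaw":0},{"linear":[0,-0.087,0],"yaw":0}])

```text
t: 11.88
tool_pos: [0.4437, -0.099, 0.2872]
orientation: [-1.154, 1.307, -1.288]
force: [0.3, -0.2, -0.6]
opening: 0.0199
```

>>> carry_out(increments=[{"linear":[0,0.043,0],"yaw":0},{"linear":[0,0.087,0],"yaw":0}])

```text
t: 12.12
tool_pos: [0.4431, -0.0986, 0.1989]
orientation: [-1.153, 1.306, -1.289]
force: [0.3, -0.5, 0.0]
opening: 0.0197
```

>>> carry_out(increments=[{"linear":[0,-0.03,0],"yaw":0},{"linear":[0,-0.06,0],"yaw":0},{"linear":[0,-0.08,0],"yaw":0},{"linear":[0,-0.087,0],"yaw":0}])

```text
t: 12.62
tool_pos: [0.4442, -0.0992, 0.2868]
orientation: [-1.152, 1.304, -1.29]
force: [1.2, -0.0, -0.2]
opening: 0.0199
```

```bash
python3 -c "
from h import *
go([.441,-.098,.20],-6.85)"
```

```text
t 12.625 pos [ 0.4442 -0.0992  0.2868] zyaw -6.84 ydown [-0.0072  0.0051 -1.    ] F [ 1.24 -0.01 -0.19] op 0.0199
total [-0.0004  0.0869 -0.0027] yaw 0.0002 len 0.0869 q [-0.33 -0.28  1.77  0.    1.66 -0.21]
```

>>> carry_out(increments=[{"linear":[0,0.04,-0.002],"yaw":0},{"linear":[0,0.075,-0.0027],"yaw":0},{"linear":[0,0.087,-0.0027],"yaw":0},{"linear":[0,0.087,-0.0027],"yaw":0},{"linear":[0,0.087,-0.0027],"yaw":0}])

```text
t: 13.25
tool_pos: [0.4418, -0.0987, 0.2013]
orientation: [-1.151, 1.303, -1.291]
force: [-0.5, -0.1, -0.5]
opening: 0.0203
```

```bash
python3 -c "
from h import *
a=onz('scene',(381.1-.7,246.6),.075);b=onz('scene',(403-.7,230.2),.075);print(a,b,(a+b)/2)
go([.4415,-.0983,.165],-6.85)"
```

```text
[ 0.44629301 -0.05871877  0.075     ] [ 0.43644169 -0.13937223  0.075     ] [ 0.44136735 -0.0990455   0.075     ]
t 13.25 pos [ 0.4418 -0.0987  0.2013] zyaw -6.84 ydown [-0.0053  0.0044 -1.    ] F [-0.48 -0.06 -0.53] op 0.0203
total [-0.0002  0.0363 -0.0001] yaw 0.0002 len 0.0363 q [-0.34 -0.26  1.91  0.    1.5  -0.22]
```

Both views agree on the beam at (0.4415, −0.0985), and the tilt is now 0.4°. Lowering gently.

>>> carry_out(increments=[{"linear":[0,0.01,0],"yaw":0},{"linear":[0,0.022,0],"yaw":0},{"linear":[0,0.032,0],"yaw":0},{"linear":[0,0.036,0],"yaw":0},{"linear":[0,0.036,0],"yaw":0}])

```text
t: 13.88
tool_pos: [0.4413, -0.0984, 0.1648]
orientation: [-1.152, 1.303, -1.29]
force: [-0.0, 0.5, 0.5]
opening: 0.0198
```

```bash
python3 -c "
from h import *
go([.4415,-.0984,.1022],-6.85)
im=robot.read_camera('scene');crop(im,330,180,430,280,6,'s11')"
```

```text
t 13.875 pos [ 0.4413 -0.0984  0.1648] zyaw -6.84 ydown [-0.0061  0.0047 -1.    ] F [-0.02  0.5   0.55] op 0.0198
total [0.0002 0.0626 0.0006] yaw 0.0002 len 0.0626 q [-0.33 -0.24  1.96  0.    1.43 -0.22]
```

View pics/s11.png

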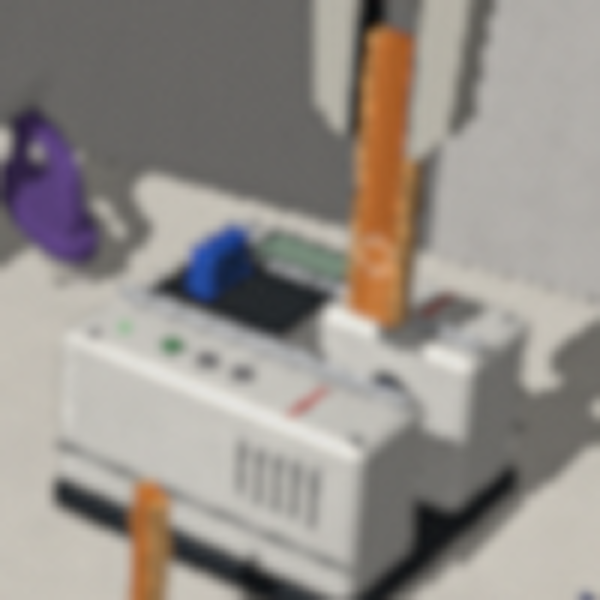

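The bar hangs just above the slot, with its lower end at crop (377,320) and the ring at (378,257). The dark port in the far wall at (385,383) can be used to check the beam.

```bash
python3 -c "
from h import *
R=Ro.from_euler('z',-6.85,degrees=True).as_matrix();b=np.array([.4415,-.0985,.052])
print(proj('scene',b+R@[0,-.013,0]),'seen', (330+385/6-.4,180+383/6-.4))
f=np.array([.4413,-.0984,.1648])+.0501*np.array([-.0061,.0047,-1])+R@[0,.005,0]
print('ring',proj('scene',f),'seen',(330+378/6-.4,180+257/6-.4))
"
```

```text
[394.00314681 245.26450037] seen (393.7666666666667, 243.43333333333334)
ring [391.91537554 222.06870651] seen (392.6, 222.43333333333334)
```

>>> carry_out(increments=[{"linear":[0,0.01,0],"yaw":0},{"linear":[0,0.02,0],"yaw":0},{"linear":[0,0.029,0],"yaw":0},{"linear":[0,0.032,0],"yaw":0},{"linear":[0,0.032,0],"yaw":0}])

```text
t: 14.55
tool_pos: [0.4412, -0.0983, 0.133]
orientation: [-1.152, 1.303, -1.29]
force: [1.0, -0.7, -0.1]
opening: 0.0195
```

```bash
python3 -c "
from h import *
go([.4415,-.0985,.1022],-6.85)"
```

```text
t 14.55 pos [ 0.4412 -0.0983  0.133 ] zyaw -6.84 ydown [-0.006   0.0047 -1.    ] F [ 1.02 -0.73 -0.12] op 0.0195
total [0.0002 0.0308 0.0006] yaw 0.0001 len 0.0308 q [-0.33 -0.21  1.99  0.    1.37 -0.22]
```

>>> carry_out(increments=[{"linear":[0,0.01,0.0003],"yaw":0},{"linear":[0,0.02,0.0005],"yaw":0},{"linear":[0,0.028,0.0005],"yaw":0},{"linear":[0,0.031,0.0005],"yaw":0},{"linear":[0,0.031,0.0005],"yaw":0}])

```text
t: 15.18
tool_pos: [0.4413, -0.0982, 0.1017]
orientation: [-1.152, 1.304, -1.29]
force: [0.7, 0.5, -0.4]
opening: 0.02
```

```bash
python3 -c "
from h import *
go([.4415,-.0985,.1022],-6.85)
im=robot.read_camera('scene');crop(im,330,190,430,280,6,'s12');im=robot.read_camera('top');crop(im,370,210,475,320,5,'t12')"
```

```text
t 15.175 pos [ 0.4413 -0.0982  0.1017] zyaw -6.84 ydown [-0.0065  0.0048 -1.    ] F [ 0.74  0.51 -0.45] op 0.02
total [ 0.0003 -0.0005  0.0002] yaw 0.0001 len 0.0006 q [-0.33 -0.17  2.02  0.    1.3  -0.22]
```

View pics/s12.png

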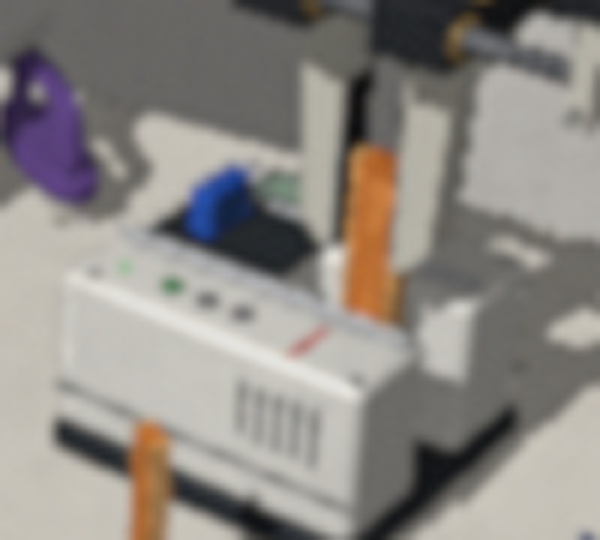

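View pics/t12.png

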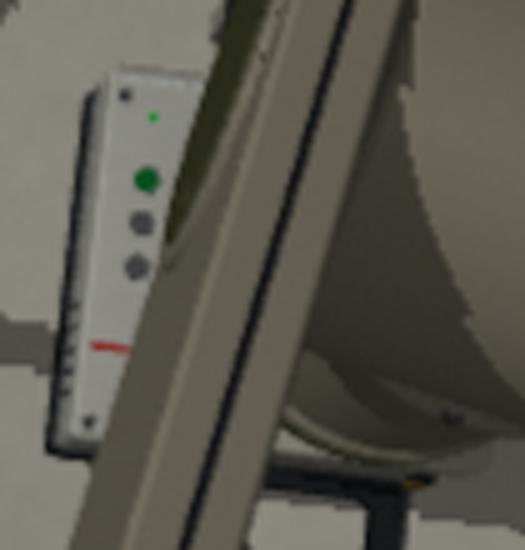

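The bar is in the slot with the ring inside. The fingertips (crop (325,230) and (412,260)) are clear above the rails, and the cover is still back. One short settle, a last check, then I hand in.

>>> carry_out(increments=[{"linear":[0,0,0],"yaw":0},{"linear":[0,0,0],"yaw":0},{"linear":[0,0,0],"yaw":0},{"linear":[0,0,0],"yaw":0}])

```text
t: 15.78
tool_pos: [0.4417, -0.0983, 0.1023]
orientation: [-1.152, 1.303, -1.291]
force: [-0.4, 0.3, 0.4]
opening: 0.0201
```

```bash
python3 -c "
from h import *
go([.4415,-.0985,.1022],-6.85)
s=robot.read_state();print(abs(s['dq']).max())
im=robot.read_camera('scene');cv2.imwrite('pics/final.png',im)
R=Ro.from_euler('z',-6.85,degrees=True).as_matrix()
f=s['tool_pos']+.0501*Ro.from_rotvec(s['orientation']).as_matrix()[:,1]
print('ring-beam mm, tester axes',1e3*R.T@(f-[.4415,-.0985,.052]))
print(robot.close_job())"
```

```text
t 15.775 pos [ 0.4417 -0.0983  0.1023] zyaw -6.84 ydown [-0.0056  0.0045 -1.    ] F [-0.4   0.31  0.45] op 0.0201
total [ 0.0002  0.0001 -0.0002] yaw 0.0001 len 0.0003 q [-0.33 -0.17  2.02  0.    1.3  -0.22]
0.0013830202508227846
ring-beam mm, tester axes [-0.13431989  0.38389795  0.1769276 ]
the job is handed in; nothing more can be done
None
```

The amber bar is held upright and still in the tester's slot with its ring in the beam. I handed the job in at about 16 s; no verdict was reported.

**What I did:**
- I slid the cover back by its blue ridge until the force rose at the stop.
- I gripped the larger amber bar (the one in the rack) by its frosted narrow faces. The jaws stopped at 20 mm, which is the bar's width.
- I lifted it straight out and lowered it into the slot. I saw no contact forces on the way down.
- I did not touch the other two bars, the loose orange piece or the cast.

**Last checks before handing in:**

| Check | Result |
|---|---|
| Ring centre to beam centre | within about 0.4 mm, from the arm pose |
| Tool yaw against tester | within about 0.1° of my estimate, which is good to about 0.3° |
| Tilt from upright | about 0.4° |
| Force on the tool | under 1 N |
| Joint speeds | about 0.001 rad/s |
| Cover's front edge | about 0 mm, against −2 mm expected when fully back |

**Limits and disagreements:**
- **Beam position:** it was found from the red marks, and the two cameras agreed to about 1 mm. The calibration itself is only good to about 2 mm.
- **Beam port:** its row was 2 px off the prediction. I put that down to the near rail partly hiding it.
- **Cover at the start:** it was already about 6 mm open, so it travelled only 48.5 mm to reach its stop. The force there briefly reached about 20 N at the fingers.
- **Final view:** the arm hid the bar from the top camera and the tester hid the ring, so the last ring position comes from the arm pose and an earlier ring check that matched within about 0.8 px.

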